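# Shut the cabinet's roof vent with the hook pole

### The arm

A 6-joint arm with a two-finger parallel gripper is mounted at the origin on a cart in front of the work surface, level with it; the furniture and walls round the work are solid. World frame = base frame: x ahead of the robot, y to its left, z up, the work surface at z = 0. Lengths are in m, angles in rad, forces in N, time in s.
With the tool pointing down it reaches from about 0.35 to 1 m from the base axis. Payload 7.1 kg.
Tool frame: the origin (TCP) lies midway between the tips of the shut fingers; the grasp point (between the pads) lies 19 mm behind it; z points along the fingers, y is the line along which they close (so a half turn about z gives the same grasp; the last joint's range is limited). The gripper opens to 85 mm and grips with 20 to 120 N. Pads are 22 mm wide; open, the fingers measure 114 mm over their backs; the gripper's body (76 mm by 85 mm) begins 54 mm behind the grasp point. The pads swing forward as they close: fully open they stand 13 mm farther back than shut.
Start: joints at [1.218, 0.423, 1.63, -0, 1.089, -0.019], TCP at [0.205, 0.59, 0.231] pointing down, gripper open.
Joint ranges: [-3, 3], [-0.9, 2.11], [0.09, 2.58], [-1.31, 4.45], [0.11, 2.69], [-2.54, 2.54]. Speed limits (rad/s): [2.39, 2.39, 3.01, 3.14, 3.14, 3.14].

### API

Orientations are given as [roll, pitch, yaw] about the fixed x, y, z axes, in that order (R = Rz(yaw) Ry(pitch) Rx(roll)).
In Python, from workcell import sense, capture, camera_info, sign_off gives the robot as it stands.
- The arm moves only by the shell command python3 -m pendant 'ROWS'. ROWS is JSON, one flat list of numbers, 5 for each row, row after row: the finger opening in m, from 0 to 0.0854, then the shift along the tool's x, y, z in m, then the turn about the tool's z in degrees. In form: [hand, tx, ty, tz, twist, hand, tx, ty, tz, twist, ...]. A call has 1 to 20 rows; each row shifts and turns the commanded pose from where the row before left it, along the tool's axes as they then stand; what a row does not reach is not made up. A row lasts 1/8 s, in which the tool goes at most 62.5 mm and 10.7 degrees, less where a joint would pass 70% of its speed; a pose out of reach is approached as far as the arm can. A call is refused whole if a number of a shift passes 0.0625 or a number of a turn 10.7, either way. A call with a gripper value outside its range is refused whole. The fingers move at their own pace and stop on an object; the grip force is fixed at half the most. Time passes only in rows, so rows that do not move let the fingers close. It gives the time, the measured TCP pose, the force, the opening and the grip force at its end, in the units of the state.
- sense(): the state, without advancing time (a new reading comes with each control period).
- capture(name): name is "side" or "top"; returns the picture (420x560x3 uint8, red, green, blue); there is no depth.
- camera_info(name): a dict with "intrinsics" (3x3 intrinsics, pixels), "R" (3x3) and "t" (3): a world point X has camera coordinates R X + t. Camera axes: x right, y down, z forward; pixel columns grow to the right and rows downward; lengths in m; the calibration is good to about 2 mm. A picture is of the moment at which its call begins. camera_info takes no time and is no camera call.
- sign_off(): hands the job in; it is judged then, once.
The state is a dict: "time_s": time; "joint_pos": joint angles; "qvel": joint speeds; "effort": joint torques, N m; "position": TCP position; "orientation": TCP orientation; "contact_force": force on the tool from outside, world axes, zero at the start; "ft_torque": the same for the moment, N m; "finger_gap": opening from 0.0 (shut) to 1.0 (fully open); "grip_force": force on a finger pad.
Only numpy, scipy, OpenCV 4.12 (cv2) and the standard library are available. Lean on these libraries where they do the work, as an engineer would, in place of code of your own. Each camera call takes 0.05 s, during which the arm holds its last target. There are 200 camera calls.

### The job

The yellow vent flap on the roof of the small grey cabinet stands open. Take the hook pole from among the tools, pass its hook through the ring eye on the flap and swing the flap fully shut with it, without slamming; the gripper and arm must not touch the cabinet or the flap. Then unhook the pole and gently lay it flat on the bench, clear of the cabinet.

Things in the scene. Friction and masses are not known exactly. Their poses are not given: they have to be found in the camera images.
- pole: Hook pole lying among tools: pale wooden handle 22 wide, 24 high, then 10 mm steel rod with a sideways 8 mm peg, red ball tip (11 mm). 0.15 kg. Origin: underside of the handle at the balance point; x along the pole to the hook, z up, the peg points to -y. Handle x -120..50 mm; peg at x 150, y 0..-52; rod and peg axes at z 12. At the start the hook is away from the robot, the peg to the right.
- cabinet: Fixed grey cabinet, 180 mm deep (x), 220 mm wide (y), roof 145 mm above the bench, yellow flap on the roof. Origin: centre of its underside; x to its back (away from the robot), y to the left, z up. The flap's hinge line is parallel to y at x = 30 mm, z = 173 mm. Place and yaw vary.
- flap (a joint): Angle of the yellow flap (102 x 176 x 6 mm) about its hinge at the back: 0 = shut, level; grows as its front edge rises; 1.57 = upright; starts at 1.25 to 1.65. The hinge is stiff: the flap stays at any angle and does not fall; moving it takes about 2 N at the eye.
- eye (a point): Centre of the steel ring eye on the middle of the flap's free edge, 128 mm from the hinge line, in the flap's plane. Hole 36 mm, ring 7 mm thick; the hole's axis is parallel to the hinge (y), so the peg enters sideways along y and stays in at any flap angle, with 14 mm play all round: to shut the flap it must end 14 mm lower than the shut eye's centre. Frame turns with the flap.

How it is judged:
On the way, in this order (a step that is already met when the one before it is completed fails the run):
1. the hook peg is through the ring eye while the flap is still open (value of joint flap above 0.9 rad and y of eye in the frame of pole between -0.05 and -0.01 m and x of eye in the frame of pole between 0.133 and 0.167 m and z of eye in the frame of pole between -0.005 and 0.029 m), for 0.2 s.
2. the flap has been swung down below 0.35 rad with the peg still in the eye (value of joint flap below 0.35 rad and y of eye in the frame of pole between -0.054 and -0.005 m and x of eye in the frame of pole between 0.13 and 0.17 m and z of eye in the frame of pole between -0.008 and 0.032 m), for 0.1 s.
At the end, for the whole second after the job is handed in: The flap is shut (within 0.12 rad, about 7 degrees), and the pole lies level (within about 10 degrees) on the bench (origin below 30 mm), at rest, released and not touching the cabinet (value of joint flap below 0.12 rad and height (world z) of pole below 0.03 m and angle between pole's own x axis and vertical between 1.4 and 1.74 rad and linear speed of pole below 0.03 m/s and contact force between pole and cabinet below 0.1 N).
It fails at once if the gripper or arm touches the cabinet or the flap (contact force between any of the fingers, the arm and cabinet above 1 N).
It fails at once if the flap is slammed (faster than 3 rad/s) (velocity of joint flap below -3 rad/s).
It fails at once if the pole is dropped (falls faster than 0.8 m/s out of the gripper) (linear speed of pole above 0.8 m/s and contact force between the fingers and pole below 0.1 N).
It also fails if it takes over 64 s, if anything falls off the work surface, if the arm or the gripper's body presses on something with over 40 N, if the wrist force passes 120 N, or if a joint passes its speed limit or range.

## Working session

There is one attempt and no reset: what is moved stays moved. The work goes in short steps, Python scripts to look and compute and a shell command to move; the robot and the scene stay as the last step left them, time stands still between calls to the robot, and variables do not carry over. Pictures are saved under pics/ and viewed, at most 10 in all, crops included, and the job is handed in when it is done.

```bash
mkdir -p pics; ls; python3 - <<'E'
from workcell import *
import cv2,numpy as np
np.set_printoptions(precision=4,suppress=True)
for n in("side","top"):
    im=capture(n); cv2.imwrite(f"pics/{n}0.png",im[:,:,::-1]); c=camera_info(n); print(n,c["intrinsics"],c["R"],c["t"],-np.array(c["R"]).T@np.array(c["t"]))
print(sense())
E
```

```text
pics
side [[385.5457   0.     273.0487]
 [  0.     385.5457 217.0975]
 [  0.       0.       1.    ]] [[ 0.7688 -0.6393  0.0152]
 [-0.5409 -0.6627 -0.5179]
 [ 0.3412  0.39   -0.8553]] [-0.376   0.4771  0.7998] [ 0.2743 -0.2361  0.9368]
top [[429.3737   0.     287.7681]
 [  0.     429.3737 204.0553]
 [  0.       0.       1.    ]] [[ 0.0151 -0.9999  0.0024]
 [-0.8023 -0.0136 -0.5968]
 [ 0.5968  0.0071 -0.8024]] [0.1177 0.5362 0.6718] [0.0274 0.1202 0.8588]
{'time_s': 0.1, 'joint_pos': array([ 1.218 ,  0.4238,  1.6306, -0.    ,  1.0886, -0.019 ]), 'qvel': array([ 0.0005, -0.0026, -0.0016,  0.0005, -0.0007, -0.0005]), 'effort': array([  0.0005, -55.8425, -28.2443,  -0.0001,   0.003 ,   0.    ]), 'position': array([0.2046, 0.59  , 0.2306]), 'orientation': array([-3.1402, -0.    ,  2.8078]), 'contact_force': array([0.1898, 0.0634, 0.5114]), 'ft_torque': array([-0.0008, -0.0228,  0.0747]), 'grip_force': 0.0, 'finger_gap': 1.001751344470171}
```

View pics/side0.png

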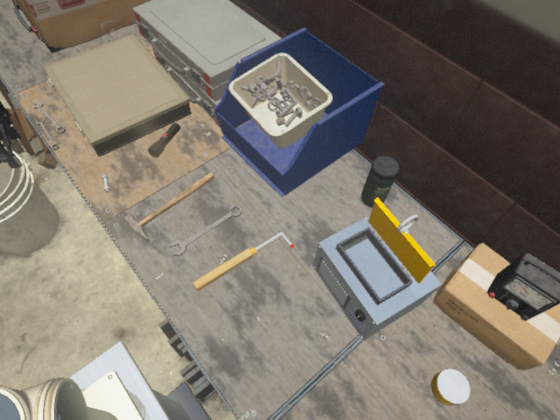

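View pics/top0.png

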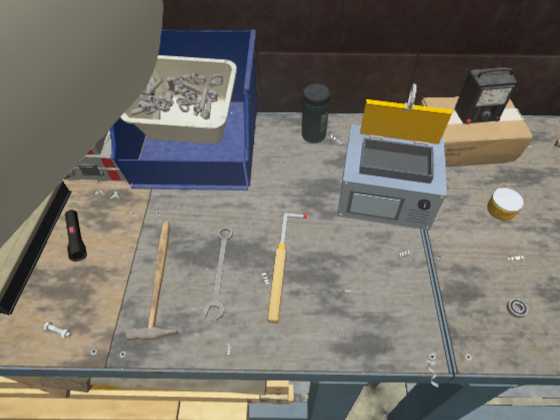

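The side view shows the pole's handle from (196,285) to (255,252), its red ball at (291,245), the cabinet around (375,275), the yellow flap from (375,205) to (430,270) and the ring near (408,222). In the top view the handle runs from (273,320) to (282,245), the ball is at (305,216), the flap spans (365,100)–(448,145) and the ring is near (412,95).

```bash
cat > h.py <<'E'
import numpy as np,cv2
from workcell import *
np.set_printoptions(precision=4,suppress=True)
C={n:camera_info(n) for n in("side","top")}
def ray(n,p):
    c=C[n];K,R,t=map(np.array,(c["intrinsics"],c["R"],c["t"]))
    return -R.T@t, R.T@np.linalg.solve(K,[p[0],p[1],1.])
def plane(n,p,z):
    o,d=ray(n,p);return o+d*(z-o[2])/d[2]
def tri(ps,pt):
    P=[np.array(C[n]["intrinsics"])@np.c_[C[n]["R"],C[n]["t"]] for n in("side","top")]
    X=cv2.triangulatePoints(P[0],P[1],np.array(ps,float).reshape(2,1),np.array(pt,float).reshape(2,1)).ravel()
    X=X[:3]/X[3]
    e=[np.round((lambda q:q[:2]/q[2])(M@np.r_[X,1])-p,1) for M,p in zip(P,(ps,pt))]
    return X,e
def proj(n,X):
    c=C[n];q=np.array(c["intrinsics"])@(np.array(c["R"])@X+c["t"]);return q[:2]/q[2]
def blobs(im,lo,hi,box,amin=5):
    m=cv2.inRange(cv2.cvtColor(im,cv2.COLOR_RGB2HSV),lo,hi);z=np.zeros_like(m);x0,y0,x1,y1=box;z[y0:y1,x0:x1]=m[y0:y1,x0:x1]
    cs,_=cv2.findContours(z,cv2.RETR_EXTERNAL,cv2.CHAIN_APPROX_NONE)
    return sorted([c for c in cs if len(c)>=amin],key=cv2.contourArea)[::-1]
E
python3 - <<'E'
from h import *
S=cv2.imread("pics/side0.png")[:,:,::-1].copy();T=cv2.imread("pics/top0.png")[:,:,::-1].copy()
for n,im,hb,fb in(("side",S,(180,235,265,300),(360,190,440,285)),("top",T,(260,235,295,330),(355,90,460,155))):
    h=blobs(im,(12,90,110),(28,255,255),hb)[0]
    r=cv2.minAreaRect(h);print(n,"handle",r,[plane(n,p,.02) for p in cv2.boxPoints(r)])
    b=blobs(im,(0,150,100),(6,255,255),(280,205,320,255),3)
    print("ball",[plane(n,c.reshape(-1,2).mean(0),.012) for c in b[:1]])
    f=blobs(im,(20,170,90),(32,255,255),fb)[0]
    print("flap",cv2.approxPolyDP(f,4,True).reshape(-1,2).tolist(),cv2.contourArea(f))
a=cv2.resize(S[190:335,310:450],None,fx=4,fy=4,interpolation=2)
b=cv2.resize(T[80:230,335:455],None,fx=4,fy=4,interpolation=2)
a=cv2.resize(a,(400,414));b=cv2.resize(b,(400,500))
o=np.zeros((500,800,3),np.uint8);o[:414,:400]=a;o[:,400:]=b;cv2.imwrite("pics/crop.png",o[:,:,::-1])
E
```

```text
side handle ((224.9101104736328, 267.5561828613281), (9.539979934692383, 71.33784484863281), 57.9946174621582) [array([0.3597, 0.163 , 0.02  ]), array([0.5431, 0.1505, 0.02  ]), array([0.5387, 0.1233, 0.02  ]), array([0.3576, 0.1372, 0.02  ])]
ball [array([0.6249, 0.0851, 0.012 ])]
flap [[376, 197], [369, 221], [419, 281], [434, 264], [408, 234], [395, 231], [399, 223]] 1791.5
top handle ((276.8286437988281, 282.7077941894531), (10.523180961608887, 79.62390899658203), 6.483074188232422) [array([0.3542, 0.1649, 0.02  ]), array([0.5413, 0.1526, 0.02  ]), array([0.5386, 0.1287, 0.02  ]), array([0.352 , 0.1437, 0.02  ])]
ball [array([0.6236, 0.0863, 0.012 ])]
flap [[361, 132], [438, 142], [452, 110], [415, 105], [412, 112], [405, 112], [403, 103], [366, 99]] 2708.0
```

View pics/crop.png

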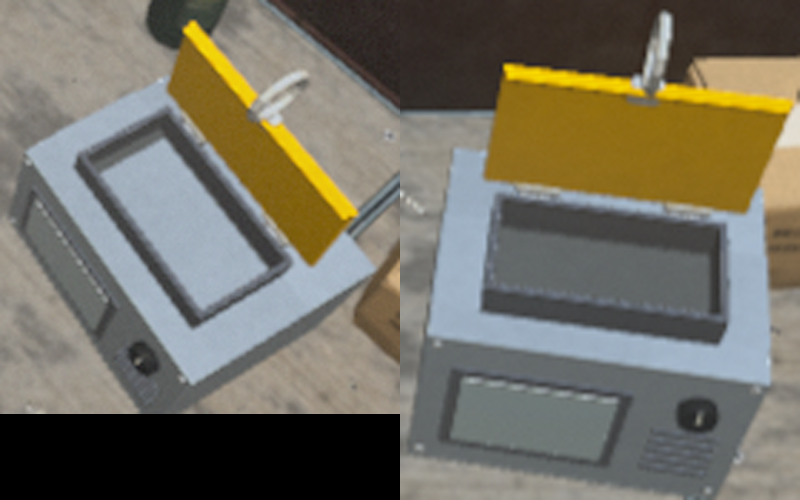

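The crop shows the open flap leaning back a little. The ring sits at about (277,95) in the left crop and (658,53) in the right one. The roof corners are clear: front left (27,157) and front right (187,382) in the left crop, (430,340) and (770,382) in the right one.

```bash
python3 - <<'E'
from h import *
s=lambda x,y:(310+x/2.857,190+y/2.857)
t=lambda x,y:(335+(x-400)/3.333,80+y/3.333)
P={}
for k,a,b in(("FL",s(27,157),t(430,340)),("FR",s(187,382),t(770,382)),("BL",s(163,80),t(453,150)),
 ("topL",s(188,22),t(508,66)),("topR",s(355,215),t(795,100)),("ring",s(277,95),t(658,53))):
    P[k],e=tri(a,b);print(k,P[k],e)
for n,f in(("side",(s(27,157),s(187,382),s(163,80))),("top",(t(430,340),t(770,382),t(453,150)))): print(n,[plane(n,p,.145)for p in f])
a=sum((plane(n,p,.145)for n,p in(("side",s(27,157)),("top",t(430,340)))))/2
b=sum((plane(n,p,.145)for n,p in(("side",s(187,382)),("top",t(770,382)))))/2
v=a-b;v2=P["topL"]-P["topR"]
print("widths",np.hypot(*v[:2]),np.linalg.norm(v2))
y1,y2=[np.arctan2(-w[0],w[1]) for w in(v,v2)];print("yaws",y1,y2)
yaw=y1;R=np.array([[np.cos(yaw),-np.sin(yaw)],[np.sin(yaw),np.cos(yaw)]])
o=(a+b)[:2]/2+R@[.09,0];print("cab",o)
for k in P:print(k,R.T@(P[k][:2]-o),P[k][2])
r=R.T@(P["ring"][:2]-o);print("flap",np.arctan2(P["ring"][2]-.173,.03-r[0]),np.hypot(P["ring"][2]-.173,.03-r[0]))
# pole
e0=(np.array([.3597,.163])+[.3576,.1372]+[.3542,.1649]+[.352,.1437])/4;e1=(np.array([.5431,.1505])+[.5387,.1233]+[.5413,.1526]+[.5386,.1287])/4
d=e1-e0;print("pole len",np.hypot(*d),"yaw",np.arctan2(d[1],d[0]),"origin",(e0+e1)/2+.035*d/np.hypot(*d))
E
```

```text
FL [0.6315 0.0039 0.1306] [array([ 0., -0.]), array([0., 0.])]
FR [ 0.5893 -0.2068  0.1446] [array([-0. ,  0.1]), array([-0.1, -0.1])]
BL [ 0.7564 -0.0201  0.1737] [array([ 0.5, -4.6]), array([2.2, 3.1])]
topL [ 0.7318 -0.0345  0.277 ] [array([-0.1,  0.4]), array([-0.2, -0.3])]
topR [ 0.7056 -0.2072  0.2745] [array([-0. ,  0.1]), array([-0., -0.])]
ring [ 0.7187 -0.1199  0.2991] [array([-0.1,  0.5]), array([-0.2, -0.4])]
side [array([ 0.625 , -0.0004,  0.145 ]), array([ 0.5894, -0.2067,  0.145 ]), array([ 0.7639, -0.0201,  0.145 ])]
top [array([0.6196, 0.0063, 0.145 ]), array([ 0.5888, -0.2067,  0.145 ]), array([ 0.7975, -0.0215,  0.145 ])]
widths 0.21224416737788318 0.17471508564655389
yaws -0.1570111537217776 -0.15062242484452418
cab [ 0.6946 -0.116 ]
FL [-0.0811  0.1085] 0.1306032050629995
FR [-0.0898 -0.1062] 0.1446163439806716
BL [0.046  0.1044] 0.17371617984649462
topL [0.024  0.0863] 0.277001377072196
topR [ 0.0251 -0.0884] 0.2745105283971985
ring [ 0.0244 -0.0001] 0.29913256952353734
flap 1.5264548101879472 0.1262566702325994
pole len 0.18503765326278854 yaw -0.07261660395173081 origin [0.4831 0.1429]
```

```bash
cat >> h.py <<'E'
def go(X,yaw=None):
    "tool-frame shift to world TCP target X, after turning to yaw"
    s=sense();p=np.array(s["position"]);y=s["orientation"][2]
    tw=0
    if yaw is not None: tw=-np.degrees((yaw-y+np.pi)%(2*np.pi)-np.pi);y=yaw
    d=np.array(X)-p;print("pos",p,"rpy",s["orientation"],"F",s["contact_force"],"grip",s["grip_force"],s["finger_gap"],"t",s["time_s"])
    print("twist",tw,"shift",[d[0]*np.cos(y)+d[1]*np.sin(y),d[0]*np.sin(y)-d[1]*np.cos(y),-d[2]])
E
python3 -m pendant '[0.085,0,0,0,-7.5, 0.085,0,0,0,-7.5, 0.085,-0.0256,-0.0352,0,0, 0.085,-0.0256,-0.0352,0,0, 0.085,-0.0256,-0.0352,0,0, 0.085,-0.0256,-0.0352,0,0, 0.085,-0.0256,-0.0352,0,0, 0.085,-0.0256,-0.0352,0,0, 0.085,-0.0256,-0.0352,0,0, 0.085,-0.0256,-0.0352,0,0, 0.085,-0.0256,-0.0352,0,0, 0.085,-0.0256,-0.0352,0,0, 0.085,-0.0256,-0.0352,0,0, 0.085,-0.0256,-0.0352,0,0, 0.085,0,0,0,0]'
python3 -c "
from h import *
go([.48,.146,.004],3.069)"
```

```text
time_s: 1.98
position: [0.4818, 0.145, 0.2311]
orientation: [-3.141, 0.0, 3.066]
contact_force: [0.0, 1.0, -0.3]
finger_gap: 0.992
grip_force: 0.0
pos [0.4818 0.145  0.2311] rpy [-3.1412  0.      3.066 ] F [ 0.0464  1.0315 -0.2944] grip 0.0 0.9917774407886077 t 1.975
twist -0.17150531097950897 shift [np.float64(0.0018786267618668808), np.float64(0.0008892704468003749), np.float64(0.22711186446965764)]
```

```bash

python3 -m pendant '[0.085,0.002,0.001,0.04,0, 0.085,0,0,0.04,0, 0.085,0,0,0.04,0, 0.085,0,0,0.04,0, 0.085,0,0,0.03,0, 0.085,0,0,0.02,0, 0.085,0,0,0.01,0, 0.085,0,0,0.007,0, 0.085,0,0,0,0, 0.02,0,0,0,0, 0.01,0,0,0,0, 0.01,0,0,0,0, 0.01,0,0,0,0, 0.01,0,0,0,0, 0.01,0,0,0,0]'
```

```text
time_s: 3.85
position: [0.4792, 0.1483, 0.0049]
orientation: [3.141, 0.001, 3.07]
contact_force: [-1.1, -0.4, 5.9]
finger_gap: 0.238
grip_force: 59.8
```

```bash

python3 -m pendant '[0.01,0,0,-0.01,0, 0.01,0,0,-0.02,0, 0.01,0,0,-0.03,0, 0.01,0,0,-0.04,0, 0.01,0,0,-0.04,0, 0.01,0,0,-0.04,0, 0.01,0,0,-0.04,0, 0.01,0,0,-0.03,2.3, 0.01,0,0,-0.02,2.3, 0.01,0,0,-0.02,0, 0.01,0,0,0,0, 0.01,0,0,0,0]'
python3 - <<'E'
from h import *
go([.52,0,.3],np.pi-.153)
B=[]
for n,box in(("side",(200,130,420,300)),("top",(250,100,420,250))):
    im=capture(n);cv2.imwrite(f"pics/{n}1.png",im[:,:,::-1])
    b=blobs(im,(0,150,90),(6,255,255),box,3);print([(c.reshape(-1,2).mean(0),cv2.contourArea(c)) for c in b[:3]]);B.append(b[0].reshape(-1,2).mean(0))
print(tri(*B))
cv2.imwrite("pics/m1.png",np.vstack([cv2.imread("pics/side1.png")[60:330,100:500],cv2.imread("pics/top1.png")[60:330,100:500]]))
E
```

```text
time_s: 5.35
position: [0.4782, 0.148, 0.2936]
orientation: [-3.141, -0.001, 2.989]
contact_force: [0.5, 0.0, -2.7]
finger_gap: 0.242
grip_force: 58.9
pos [0.4782 0.148  0.2936] rpy [-3.1411 -0.001   2.9893] F [ 0.4943  0.011  -2.7013] grip 58.85453939437866 0.24209835551341896 t 5.35
twist 0.04006062270230873 shift [np.float64(-0.06391002170962404), np.float64(-0.1399294728282877), np.float64(-0.006363933870308647)]
[(array([299.3636, 184.3636]), 8.5)]
[(array([313.4615, 128.7692]), 13.5)]
(array([0.6194, 0.08  , 0.2999]), [array([-0. ,  0.2]), array([-0.1, -0.2])])
```

View pics/m1.png

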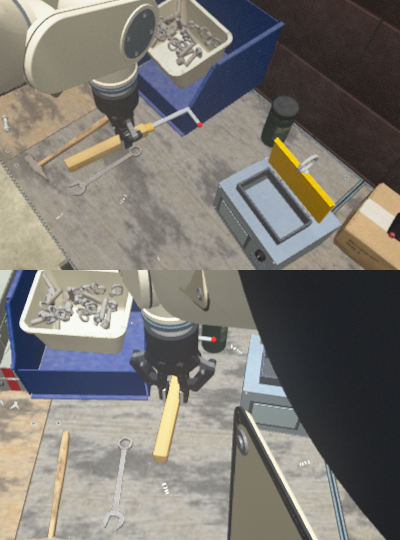

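The pole is gripped level. The ball sits at about (299,184) in the side view and (313,129) in the top view. The flap hasn't moved, and the arm hides most of it in the top view.

```bash

python3 -m pendant '[0.01,-0.0129,-0.0152,0,0, 0.01,-0.0129,-0.0152,0,0, 0.01,-0.0129,-0.0152,0,0, 0.01,-0.0129,-0.0152,0,0, 0.01,-0.0129,-0.0152,0,0, 0.01,-0.0129,-0.0152,0,0, 0.01,-0.0129,-0.0152,0,0, 0.01,-0.0129,-0.0152,0,0, 0.01,-0.0129,-0.0152,0,0, 0.01,-0.0129,-0.0152,0,0, 0.01,0,0,0,0, 0.01,0,0,0,0]'
python3 - <<'E'
from h import *
go([.58,0,.3],np.pi-.153)
B=[]
for n,box in(("side",(330,150,440,260)),("top",(340,60,460,150))):
    im=capture(n);cv2.imwrite(f"pics/{n}2.png",im[:,:,::-1])
    b=blobs(im,(0,150,90),(6,255,255),box,3);print([(c.reshape(-1,2).mean(0),cv2.contourArea(c)) for c in b[:3]])
    if b:B.append(b[0].reshape(-1,2).mean(0))
if len(B)==2:print(tri(*B))
f=lambda n,x,y:cv2.resize(cv2.imread(f"pics/{n}2.png")[y:y+100,x:x+130],None,fx=3,fy=3,interpolation=2)
cv2.imwrite("pics/m2.png",np.hstack([f("side",340,180),f("top",340,60)]))
E
```

```text
time_s: 6.95
position: [0.5831, -0.0216, 0.2941]
orientation: [3.141, -0.001, 2.989]
contact_force: [-0.1, 0.0, -2.1]
finger_gap: 0.243
grip_force: 58.9
pos [ 0.5831 -0.0216  0.2941] rpy [ 3.1414 -0.0006  2.989 ] F [-0.1086  0.0129 -2.0761] grip 58.90064299106598 0.24317541988372843 t 6.95
twist 0.023211357893669484 shift [np.float64(0.006370629956938939), np.float64(0.020834934037050275), np.float64(-0.005857748637165372)]
[(array([397.3333, 211.4167]), 12.0)]
[]
```

View pics/m2.png

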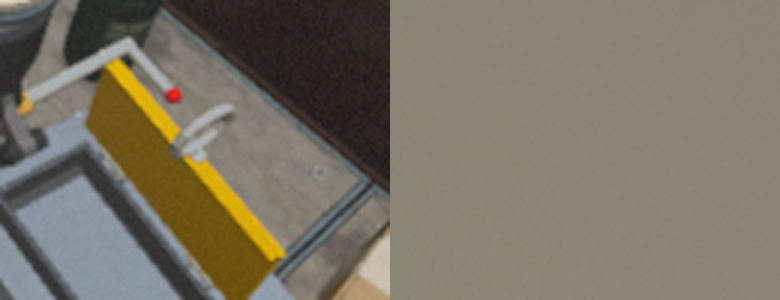

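The side view shows the ball at pixel (397,211), just left of the ring and lined up with it. The arm blocks the top view.

```bash
python3 - <<'E'
from h import *
uy=np.array([.1524,.9883,0]);ux=np.array([.9883,-.1524,0])
b=plane("side",(397.33,211.42),.3005);e=plane("side",(407,223.3),.3);e2=np.array([.7187,-.1199,.3])
for E in(e,e2):
    d=E-b;print(b,E,d@ux,d@uy)
print(proj("side",b-.03*uy),proj("side",b-.052*uy))
E
```

```text
[ 0.725  -0.0899  0.3005] [ 0.7191 -0.1194  0.3   ] -0.0013135433152202834 -0.030140178720573164
[ 0.725  -0.0899  0.3005] [ 0.7187 -0.1199  0.3   ] -0.0016705976444316203 -0.03066188940970885
[407.5515 222.8153] [415.2801 231.4315]
```

```bash

python3 -m pendant '[0.01,0.0015,-0.01,0,0, 0.01,0,-0.01,0,0, 0.01,0,-0.01,0,0, 0.01,0,-0.01,0,0, 0.01,0,-0.01,0,0, 0.01,0,-0.002,0,0, 0.01,0,0,0,0, 0.01,0,0,0,0, 0.01,0,0,0,0]'
python3 - <<'E'
from h import *
go([.58,0,.3],np.pi-.153)
im=capture("side")
b=blobs(im,(0,150,90),(6,255,255),(330,150,450,270),3);print([(c.reshape(-1,2).mean(0),cv2.contourArea(c)) for c in b[:3]])
cv2.imwrite("pics/m3.png",cv2.resize(im[180:280,340:470,::-1],None,fx=4,fy=4,interpolation=2))
E
```

```text
time_s: 8.18
position: [0.574, -0.0724, 0.2943]
orientation: [3.142, -0.0, 2.99]
contact_force: [0.3, 1.1, -1.1]
finger_gap: 0.241
grip_force: 58.9
pos [ 0.574  -0.0724  0.2943] rpy [ 3.1415 -0.      2.9897] F [ 0.2959  1.0949 -1.1153] grip 58.945873975753784 0.24059127190004456 t 8.175
twist 0.06379497942381081 shift [np.float64(0.0050739586695685325), np.float64(0.07250575222285358), np.float64(-0.005696485973625098)]
[(array([415. , 231.5]), 11.0)]
```

View pics/m3.png

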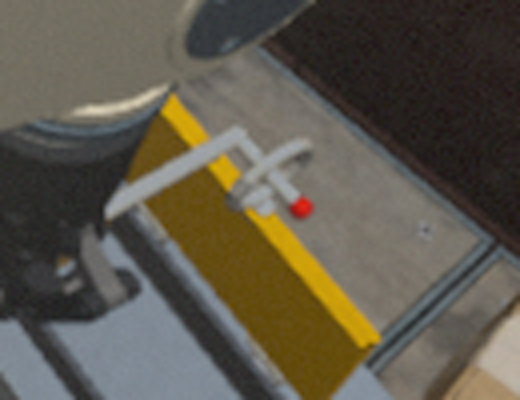

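The peg is through the ring, with the ball at (415,231) in the side image as predicted. Next is the first half of the swing, along the hinge arc.

```bash

python3 -m pendant '[0.01,0.0104,0,0.0009,0, 0.01,0.0103,0,0.0017,0, 0.01,0.0102,0,0.0025,0, 0.01,0.0099,0,0.0034,0, 0.01,0.0096,0,0.0041,0, 0.01,0.0092,0,0.0049,0, 0.01,0.0088,0,0.0057,0, 0.01,0.0083,0,0.0064,0, 0.01,0.0078,0,0.007,0, 0.01,0.0072,0,0.0076,0, 0.01,0,0,0,0]'
python3 - <<'E'
from h import *
go([.58,0,.3],np.pi-.153)
im=capture("side")
b=blobs(im,(0,150,90),(6,255,255),(300,150,450,300),3);print([(c.reshape(-1,2).mean(0),cv2.contourArea(c)) for c in b[:3]])
cv2.imwrite("pics/m4.png",cv2.resize(im[180:300,300:450,::-1],None,fx=4,fy=4,interpolation=2))
E
```

```text
time_s: 9.6
position: [0.4821, -0.0587, 0.2493]
orientation: [-3.142, -0.002, 2.989]
contact_force: [-0.7, -0.0, -2.1]
finger_gap: 0.243
grip_force: 58.9
pos [ 0.4821 -0.0587  0.2493] rpy [-3.1416 -0.0021  2.9892] F [-0.6651 -0.0202 -2.0578] grip 58.91944885253906 0.2428460832181548 t 9.6
twist 0.03721825929478621 shift [np.float64(-0.08779258644997222), np.float64(0.07293335212791416), np.float64(-0.05069616242537092)]
[(array([370.7273, 264.6364]), 9.5)]
```

View pics/m4.png

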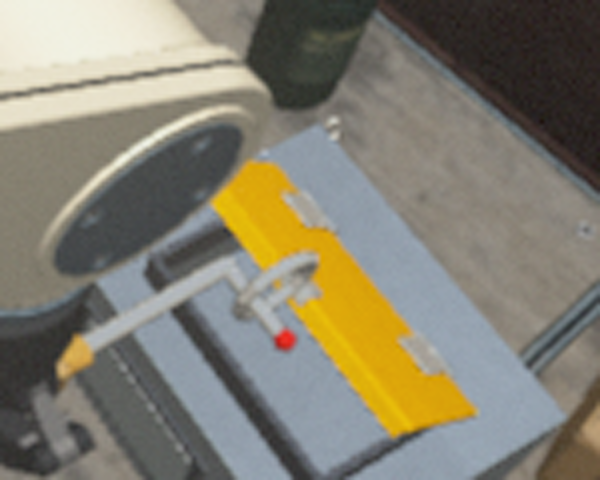

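The flap is following and is about halfway down, with the peg still in the ring and the ball at (371,265). I'll finish the swing.

```bash

python3 -m pendant '[0.01,0.0065,0,0.0082,0, 0.01,0.0058,0,0.0087,0, 0.01,0.0051,0,0.0091,0, 0.01,0.0044,0,0.0095,0, 0.01,0.0036,0,0.0099,0, 0.01,0.0028,0,0.0101,0, 0.01,0.0019,0,0.0103,0, 0.01,0.0011,0,0.0104,0, 0.01,0.0002,0,0.0105,0, 0.01,-0.0006,0,0.0085,0, 0.01,0,0,0.002,0, 0.01,0,0,0,0, 0.01,0,0,0,0]'
python3 - <<'E'
from h import *
go([.58,0,.3],np.pi-.153)
im=capture("side")
b=blobs(im,(0,150,90),(6,255,255),(280,180,450,350),3);print([(c.reshape(-1,2).mean(0),cv2.contourArea(c)) for c in b[:3]])
cv2.imwrite("pics/m5.png",cv2.resize(im[190:340,270:450,::-1],None,fx=4,fy=4,interpolation=2))
E
```

```text
time_s: 11.28
position: [0.4528, -0.0541, 0.1531]
orientation: [3.142, 0.0, 2.989]
contact_force: [-0.4, 0.4, -2.2]
finger_gap: 0.244
grip_force: 59.0
pos [ 0.4528 -0.0541  0.1531] rpy [3.1416 0.0001 2.9893] F [-0.4303  0.3536 -2.1645] grip 58.95129382610321 0.24351564421054583 t 11.275
twist 0.03899954111177162 shift [np.float64(-0.11741436775039131), np.float64(0.0728956642260897), np.float64(-0.1468931565285319)]
[(array([349.4, 290. ]), 11.0)]
```

View pics/m5.png

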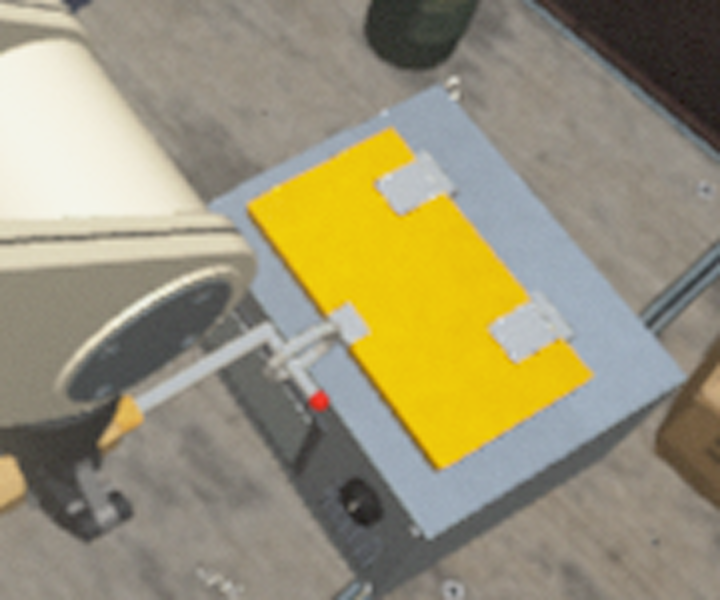

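```bash

python3 -m pendant '[0.01,0,0,0.002,0, 0.01,0,0,0,0, 0.01,0,0,0,0]'
python3 -m pendant '[0.01,0,0,0.002,0, 0.01,0,0,0,0, 0.01,0,0,0,0]'
python3 - <<'E'
from h import *
im=capture("side");f=blobs(im,(20,150,90),(32,255,255),(320,190,440,320))[0]
print(cv2.approxPolyDP(f,3,True).reshape(-1,2).tolist())
o=np.array([.6946,-.116]);R=np.array([[.9883,.1524],[-.1524,.9883]])
for th in(0,.1,.2,.3):
    print(th,[proj("side",np.r_[o+R@[.03-.102*np.cos(th)-.003*np.sin(th),y],.173+.102*np.sin(th)+.003]).round(1) for y in(.088,-.088)])
E
```

```text
time_s: 11.7
position: [0.4531, -0.0542, 0.1511]
orientation: [-3.142, 0.001, 2.989]
contact_force: [-0.1, -0.1, 0.9]
finger_gap: 0.238
grip_force: 59.2
time_s: 12.08
position: [0.4535, -0.0543, 0.1492]
orientation: [-3.142, 0.001, 2.989]
contact_force: [2.2, -1.0, 1.1]
finger_gap: 0.245
grip_force: 59.3
[[367, 222], [332, 243], [351, 268], [359, 266], [363, 272], [357, 277], [380, 306], [417, 283], [410, 275], [399, 281], [391, 271], [401, 264], [381, 239], [371, 244], [362, 236], [372, 229]]
0 [array([330.4, 241.1]), array([380.7, 307.4])]
0.1 [array([331.1, 238.9]), array([382. , 305.7])]
0.2 [array([332.2, 236.5]), array([383.8, 303.8])]
0.3 [array([333.8, 233.9]), array([386. , 301.6])]
```

```bash

python3 -m pendant '[0.01,0,0,-0.005,0, 0.01,0,0,-0.005,0, 0.01,0,0,-0.005,0, 0.01,0,0,-0.001,0, 0.01,0,0,0,0, 0.01,0,0.01,0,0, 0.01,0,0.01,0,0, 0.01,0,0.01,0,0, 0.01,0,0.01,0,0, 0.01,0,0.01,0,0, 0.01,0,0.01,0,0, 0.01,0,0.01,0,0, 0.01,0,0,0,0]'
python3 - <<'E'
from h import *
go([.464,.146,.15])
im=capture("side");f=blobs(im,(20,150,90),(32,255,255),(320,190,440,320))[0]
print(cv2.approxPolyDP(f,3,True).reshape(-1,2).tolist()[:8])
b=blobs(im,(0,150,90),(6,255,255),(250,180,450,350),3);print([plane("side",c.reshape(-1,2).mean(0),.172) for c in b[:1]])
E
```

```text
time_s: 13.75
position: [0.4636, 0.0157, 0.1649]
orientation: [3.142, 0.0, 2.99]
contact_force: [0.3, -0.4, -2.1]
finger_gap: 0.24
grip_force: 59.0
pos [0.4636 0.0157 0.1649] rpy [3.1416 0.0001 2.9904] F [ 0.2967 -0.4024 -2.1443] grip 58.9704430103302 0.23998473213215735 t 13.75
twist 0 shift [np.float64(0.019203142246634317), np.float64(0.1289020034180508), np.float64(0.014917896298289546)]
[[367, 222], [332, 243], [351, 268], [359, 266], [363, 272], [357, 277], [380, 306], [417, 283]]
[array([ 0.6049, -0.0526,  0.172 ])]
```

```bash

python3 -m pendant '[0.01,0.004,0.026,0,0, 0.01,0.004,0.026,0,0, 0.01,0.004,0.026,0,0, 0.01,0.004,0.026,0,0, 0.01,0.004,0.026,0,0, 0.01,0,0,0.03,0, 0.01,0,0,0.03,0, 0.01,0,0,0.03,0, 0.01,0,0,0.03,0, 0.01,0,0,0.02,0, 0.01,0,0,0.01,0, 0.01,0,0,0.005,0, 0.01,0,0,0.002,0, 0.01,0,0,0.002,0, 0.01,0,0,0,0, 0.01,0,0,0,0]'
```

```text
time_s: 15.8
position: [0.4636, 0.1466, 0.0062]
orientation: [3.141, 0.0, 2.989]
contact_force: [0.5, -0.0, -1.5]
finger_gap: 0.242
grip_force: 59.1
```

```bash

python3 -m pendant '[0.01,0,0,0.001,0, 0.01,0,0,0,0, 0.03,0,0,0,0, 0.05,0,0,0,0, 0.085,0,0,0,0, 0.085,0,0,0,0, 0.085,0,0,0,0, 0.085,0,0,-0.01,0, 0.085,0,0,-0.03,0, 0.085,0,0,-0.04,0, 0.085,0,0,-0.04,0, 0.085,0,0,0,0, 0.085,0,0,0,0]'
python3 - <<'E'
from h import *
im=capture("side");cv2.imwrite("pics/m6.png",im[:,:,::-1])
E
```

```text
time_s: 17.42
position: [0.4631, 0.1465, 0.1251]
orientation: [3.142, 0.0, 2.989]
contact_force: [-0.9, 0.3, -0.2]
finger_gap: 0.992
grip_force: 0.0
```

View pics/m6.png

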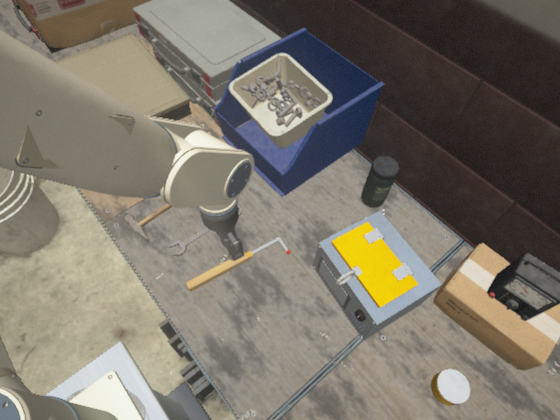

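The pole lies flat on the bench, with its handle from (188,287) to (252,256) and its ball at (289,251). It is clear of the cabinet, and the flap is shut around (375,262).

```bash
python3 -c "
from workcell import *
print(sign_off())"
```

```text
the job is handed in; nothing more can be done
None
```

I swung the flap shut with the hook pole, laid the pole flat on the bench clear of the cabinet, and handed the job in at about 17.5 s; no verdict was returned.

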